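# Turn the painted plaque over against the painting board

### The arm

A 7-joint arm with a two-finger parallel gripper is mounted at the origin on the work surface. World frame = base frame: x ahead of the robot, y to its left, z up, the work surface at z = 0. Lengths are in m, angles in rad, forces in N, time in s.
With the tool pointing down it reaches from about 0.425 to 0.875 m from the base axis. Payload 4.7 kg.
Tool frame: the origin (TCP) lies at the very end of the fingers, on their centre line; the grasp point (between the pads) lies 19 mm behind it; z points along the fingers, x is the direction in which the jaws open and shut, and the axes are right-handed (so a half turn about z gives the same grasp; the last joint's range is limited). The gripper opens to 87 mm and grips with 3 to 60 N. Pads are 19 mm wide; open, the fingers measure 117 mm over their backs; the gripper's body (75 mm by 190 mm) begins 51 mm behind the grasp point.
Start: joints at [1.243, 0.321, -0.07, 1.45, 0.023, 1.371, -0.057], TCP at [0.218, -0.612, 0.223] pointing down, gripper open.
Joint ranges: [-2.86, 2.86], [-0.3, 2.09], [-1.38, 1.24], [0.06, 2.45], [-1.56, 4.7], [0.09, 2.05], [-2.69, 2.69]. Speed limits (rad/s): [2.57, 2.57, 3.14, 3.14, 3.14, 3.14, 3.14].

### API

Orientations are given as a rotation vector (axis times angle).
In Python, from rig import env gives the robot as it stands. The module is installed in compiled form; this text tells all that it offers.
- The arm moves only by the shell command python3 -m jog 'ROWS' [OPENING] [FORCE]. ROWS is JSON, a list of rows, each a list of 2 entries, a list of its own where there are three numbers: the shift along the world's x, y, z in m, then the turn about the world's z in rad. A call has 1 to 10 rows; each row is the pose to reach, as a shift and turn from the pose commanded when the call began; what a row does not reach only later rows make up. A row lasts 1/12 s, in which the tool goes at most 41.7 mm and 7.16 degrees, less where a joint would pass 70% of its speed; a pose out of reach is approached as far as the arm can. A call with a gripper value outside its range is refused whole. OPENING is the gripper command: -1 is shut, 1 is fully open, values between are in proportion, set as the call begins (- or left out, the last holds). The fingers move at their own pace and stop on an object; FORCE is the grip in N (left out, the last holds). Time passes only in rows, so rows that repeat a pose let the fingers close. It gives the time, the measured TCP pose, the force and the opening at its end, in the units of the state.
- env.sense(): the state, without advancing time (a new reading comes with each control period).
- env.get_image(name): name is "scene" or "side" or "wrist"; returns a dict with "image" (400x640x3 uint8, blue, green, red), "depth" (400x640 float32, m along the optical axis (not along the pixel's ray), 0 where there is no reading), "fx", "fy", "cx", "cy" (pixels), "R" (3x3) and "t" (3): a world point X has camera coordinates R X + t; the wrist camera has in their place "T_tool_cam" (4x4, takes a point from camera to tool coordinates, whose origin is the TCP and whose axes are the tool frame's). Camera axes: x right, y down, z forward; pixel columns grow to the right and rows downward; lengths in m; the calibration is good to about 2 mm. The wrist camera is an equidistant fisheye: a pixel r from the principal point sees the ray r / f radians off the axis. A picture is of the moment at which its call begins: read the wrist's pose just before it.
- env.finish_job(): hands the job in, once; it reports no verdict.
The state is a dict: "time_s": time; "joint_pos": joint angles; "qd": joint speeds; "joint_torque": joint torques, N m; "ee_pos": TCP position; "orientation": TCP orientation; "ft_force": force on the tool from outside, world axes, zero at the start; "wrist_torque": the same for the moment, N m; "opening": finger opening in m.
Only numpy, scipy, OpenCV 4.12 (cv2) and the standard library are available. Lean on these libraries where they do the work, as an engineer would, in place of code of your own. Each camera call takes 0.05 s, during which the arm holds its last target.

### The job

The square wooden plaque lies on the table beside the plywood painting board, its painted white back up. Without pinching it or lifting it clear, push it with the fingers against the board's open long edge until it tips up on edge and turns over onto the board, bare bevelled face up, then push it across the board until it rests squared up against the rail on the far side. Leave the tubes, the cup and the brush where they are.

Things in the scene. Friction and masses are not known exactly. Their poses are not given: they have to be found in the camera images.
- plaque: Square plaque, 90 x 90 x 18 mm, 60 to 125 g. Starts flat on the table beside the board, within 0.25 rad of square, painted back up. Origin: centre of the bevelled face (at first the underside); z points from there to the painted back (down once flipped); x, y along its sides, x towards the board at first. That face is 64 mm square; a 45 degree bevel 13 mm high widens it to a 5 mm upright rim.
- board: Fixed plywood board on the table, 140 mm (x) by 420 mm (y), 20 mm thick. Origin: centre of its underside, on the table; x points to the robot's left, y along the rail towards the robot, z up. The open long edge is an upright face at x = -70 mm: the wall to tip the plaque against. The rail, 20 mm thick and 20 mm above the board's top, has its inner face at x = +50 mm; 120 mm of top is free.
- stub: Bystander: loose short white card tube, 42 mm wide, 45 mm tall, standing on the board near the end closer to the robot (its +y end). Origin: centre of its underside.
- cup: Bystander: loose small white cup, 50 mm wide, 40 mm tall, standing on the board near the end farther from the robot (its -y end). Origin: centre of its underside.
- tube: Bystander: loose white card tube, 42 mm wide, 95 mm tall, standing on the table past the plaque as seen from the robot. Origin: centre of its underside.
- brush: Bystander: loose paint brush, 170 mm long, 20 mm thick, lying on the table behind the rail, on the side away from the plaque. Origin: under its middle; x along it.
There are look-alikes about, which are no part of the job. Several things look just like the plaque: the one meant starts farthest to the robot's right.

How it is judged:
By the outcome, as a careful person would: the job done as asked, in the order asked, and still so for the second after the job is handed in, with the robot touching nothing.
It also fails if it takes over 54 s, if anything falls off the work surface, if the arm or the gripper's body presses on something with over 40 N, if the wrist force passes 120 N, or if a joint passes its speed limit or range.

## Working session

There is one attempt and no reset: what is moved stays moved. The work goes in short steps, Python scripts to look and compute and a shell command to move; the robot and the scene stay as the last step left them, time stands still between calls to the robot, and variables do not carry over. Pictures are saved under pics/ and viewed, and the job is handed in when it is done.

```bash
mkdir -p pics; ls; python3 - <<'E'
from rig import env
import cv2,numpy as np
s=env.sense()
for k in s: print(k,np.round(s[k],4))
for n in["scene","side","wrist"]:
    d=env.get_image(n); cv2.imwrite(f"pics/{n}0.png",d["image"]); np.savez(f"pics/{n}0.npz",**d)
    print(n,d["fx"],d["cx"],d["cy"]); 
    if "R" in d: print(-d["R"].T@d["t"])
E
```

```text
pics
time_s 0.0
joint_pos [ 1.2431  0.3218 -0.0701  1.4517  0.0226  1.3708 -0.0569]
qd [-0.0008  0.001  -0.0009 -0.0003  0.0008 -0.0013 -0.0012]
joint_torque [-2.00000e-04 -4.91275e+01 -4.04000e-01 -3.12529e+01 -6.38000e-02
  4.37000e-02  2.00000e-04]
ee_pos [ 0.2177 -0.6119  0.2215]
orientation [-2.5661e+00  1.8106e+00  2.5000e-03]
ft_force [ 0.2015 -0.3518  0.1212]
wrist_torque [ 0.0281 -0.0454  0.0103]
opening 0.087
scene 496.9329058220817 318.25465440695086 203.9071426571312
[1.17205775 0.36318742 0.81105528]
side 420.36430369334465 316.51309198856035 200.97455416721067
[0.36643921 0.55020246 0.55023713]
wrist 309.70691628693146 315.56838586346964 196.54458960420268
```

View pics/scene0.png

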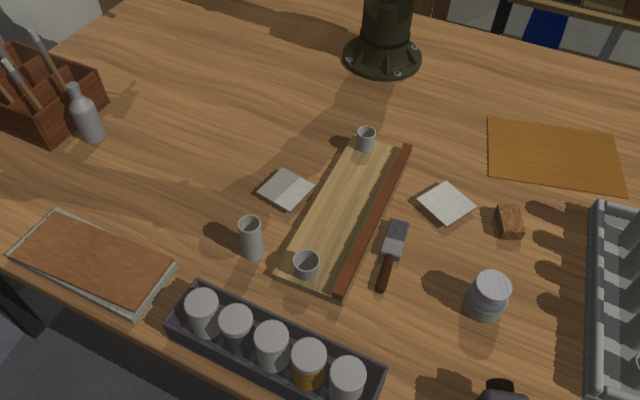

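View pics/side0.png

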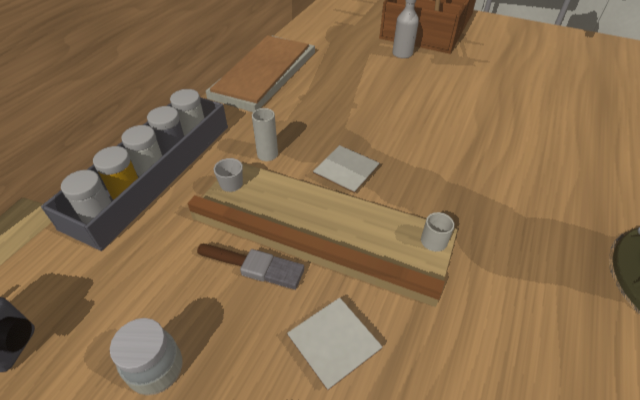

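View pics/wrist0.png

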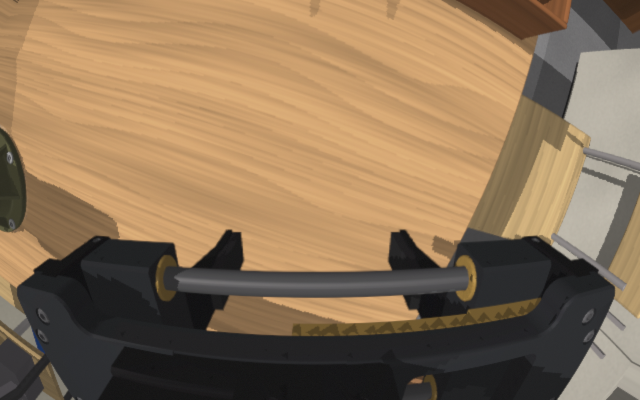

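The scene shows the plaque at about (286,189), left of the board at (345,215). A decoy plaque is at (446,204), the stub at (366,138), the cup at (306,264) and the tube at (251,238). Next I measure them.

```bash
cat > h.py <<'E'
import numpy as np,cv2
from rig import env
def cloud(d):
    z=d["depth"]; v,u=np.indices(z.shape)
    P=np.stack([(u-d["cx"])/d["fx"]*z,(v-d["cy"])/d["fy"]*z,z],-1)
    W=(P-d["t"])@d["R"]
    W[z<=0]=np.nan
    return W
def rect(W,m):
    p=W[m][:,:2].astype(np.float32)
    return cv2.minAreaRect(p*1000)
E
python3 - <<'E'
from h import *
for n in["scene","side"]:
    d=dict(np.load(f"pics/{n}0.npz")); W=cloud(d)
    H=W[...,2]
    print(n,"table z",np.nanmedian(H[(abs(W[...,0]-.6)<.3)&(H<.01)]))
    seeds={"scene":dict(plaque=(286,189),decoy=(446,204),board=(345,200)),"side":dict(plaque=(347,168),decoy=(335,342),board=(330,208))}[n]
    for k,(u,v) in seeds.items():
        z0=H[v,u]; m=(abs(H-z0)<.005)&~np.isnan(H)
        _,l=cv2.connectedComponents(m.astype(np.uint8),connectivity=4)
        mm=l==l[v,u]
        print(k,np.round(W[v,u],3),mm.sum(),rect(W,mm),np.round(np.median(H[mm]),4))
        b=cv2.boxPoints(rect(W,mm)); print(np.round(b).tolist())
    sd={"scene":dict(stub=(366,138),cup=(306,264),tube=(251,238),rail=(380,210)),"side":dict(stub=(437,230),cup=(230,175),tube=(265,135),rail=(310,245))}[n]
    for k,(u,v) in sd.items(): print(k,np.round(W[v,u],3))
E
```

```text
scene table z -0.00033405152228666046
plaque [0.572 0.007 0.019] 1395 ((567.5073852539062, 4.385334014892578), (93.35205841064453, 93.15274047851562), 81.08616638183594) 0.0176
[[514.0, -35.0], [606.0, -49.0], [621.0, 43.0], [529.0, 58.0]]
decoy [0.457 0.323 0.018] 1479 ((450.064697265625, 321.98345947265625), (92.44066619873047, 94.08370971679688), 61.59983444213867) 0.0178
[[387.0, 304.0], [469.0, 259.0], [513.0, 340.0], [431.0, 385.0]]
board [0.544 0.132 0.021] 8174 ((554.5224609375, 136.371337890625), (425.92779541015625, 139.51983642578125), 4.440962791442871) 0.0198
[[337.0, 189.0], [348.0, 50.0], [772.0, 83.0], [761.0, 222.0]]
stub [0.396 0.113 0.065]
cup [0.722 0.131 0.023]
tube [0.748 0.033 0.077]
rail [0.552 0.211 0.04 ]
side table z 0.00019447439109795842
plaque [0.565 0.009 0.019] 1673 ((569.035888671875, 4.370403289794922), (93.08890533447266, 92.24061584472656), 80.66497039794922) 0.0181
[[516.0, -34.0], [607.0, -49.0], [622.0, 43.0], [531.0, 58.0]]
decoy [0.449 0.324 0.018] 4574 ((451.7402648925781, 321.1469421386719), (91.23518371582031, 91.19903564453125), 61.91515350341797) 0.0183
[[390.0, 302.0], [470.0, 259.0], [513.0, 340.0], [433.0, 383.0]]
board [0.552 0.113 0.019] 10809 ((556.3953247070312, 125.87556457519531), (420.79937744140625, 107.62388610839844), 2.410491466522217) 0.0202
[[344.0, 171.0], [348.0, 63.0], [769.0, 81.0], [764.0, 188.0]]
stub [0.377 0.085 0.023]
cup [0.745 0.125 0.027]
tube [0.72  0.037 0.063]
rail [0.541 0.212 0.04 ]
```

```bash
python3 - <<'E'
from h import *
for n in["scene","side"]:
    d=dict(np.load(f"pics/{n}0.npz")); W=cloud(d).reshape(-1,3); W=W[~np.isnan(W).any(1)]
    t=W[(abs(W[:,2]-.02)<.003)&(W[:,1]>.03)&(W[:,1]<.25)&(W[:,0]>.4)&(W[:,0]<.7)]
    # open edge: exclude plaque (x .5-.63, y<.06)
    t=t[~((t[:,1]<.062)&(t[:,0]>.5)&(t[:,0]<.63))]
    r=W[(abs(W[:,2]-.04)<.003)&(W[:,1]>.1)&(W[:,1]<.27)&(W[:,0]>.42)&(W[:,0]<.68)]
    def edge(t,f):
        xs=[];ys=[]
        for a in np.arange(.42,.68,.01):
            q=t[(t[:,0]>=a)&(t[:,0]<a+.01)]
            if len(q)>3: xs.append(np.median(q[:,0])); ys.append(f(q[:,1]))
        xs=np.array(xs);ys=np.array(ys)
        for _ in range(3):
            p=np.polyfit(xs,ys,1); e=abs(np.polyval(p,xs)-ys); k=e<max(2*np.median(e),.001); xs,ys=xs[k],ys[k]
        return np.degrees(np.arctan(p[0])),np.polyval(p,.568),len(xs)
    print(n,"open",edge(t,np.min),"railin",edge(r,np.min),"railout",edge(r,np.max))
    for nm,(x,y,R,z0) in dict(stub=(.385,.1,.05,.04),cup=(.735,.125,.05,.037),tube=(.735,.035,.05,.09)).items():
        q=W[(np.hypot(W[:,0]-x,W[:,1]-y)<R)&(W[:,2]>z0)]
        if len(q): print(nm,np.round(q.min(0),3),np.round(q.max(0),3),np.round((q.min(0)+q.max(0))/2,3))
    q=W[(W[:,2]>.006)&(W[:,1]>.225)&(W[:,1]<.29)&(W[:,0]>.5)&(W[:,0]<.8)]
    print("brush",np.round(q.min(0),3),np.round(q.max(0),3))
E
```

```text
scene open (np.float64(2.187108590273272), np.float64(0.07453394078674047), 27) railin (np.float64(2.3378472389002263), np.float64(0.19467068430110537), 26) railout (np.float64(2.3133842446572768), np.float64(0.21436815677089888), 26)
stub [0.353 0.085 0.04 ] [0.398 0.126 0.067] [0.376 0.105 0.053]
cup [0.709 0.114 0.037] [0.759 0.162 0.063] [0.734 0.138 0.05 ]
tube [ 0.709 -0.001  0.09 ] [0.752 0.041 0.098] [0.731 0.02  0.094]
brush [0.535 0.234 0.006] [0.707 0.283 0.024]
side open (np.float64(2.422476807467863), np.float64(0.07320461904294509), 25) railin (np.float64(2.383123793460421), np.float64(0.19339388684445286), 26) railout (np.float64(2.2987874037140594), np.float64(0.21440146172472002), 26)
stub [0.355 0.084 0.04 ] [0.397 0.126 0.067] [0.376 0.105 0.054]
cup [0.711 0.111 0.037] [0.76  0.162 0.062] [0.735 0.137 0.049]
tube [ 0.711 -0.001  0.09 ] [0.753 0.04  0.096] [0.732 0.02  0.093]
brush [0.537 0.232 0.006] [0.707 0.283 0.022]
```

```bash
python3 -m jog '[[[0.348,0.50,0],1.27],[[0.348,0.50,0],1.27],[[0.348,0.50,0],1.27],[[0.348,0.50,0],1.27],[[0.348,0.50,0],1.27],[[0.348,0.50,0],1.27],[[0.348,0.50,0],1.27],[[0.348,0.50,0],1.27],[[0.348,0.50,0],1.27],[[0.348,0.50,0],1.27]]' 0.15 10; python3 -c "
from rig import env
s=env.sense();print(s['joint_pos'],s['qd'])"
```

```text
time_s: 0.98
ee_pos: [0.4565, -0.2685, 0.2226]
orientation: [3.141, 0.042, -0.0]
ft_force: [0.4, -1.2, -0.2]
opening: 0.0503
[ 0.91503367  0.08843548 -0.45750149  1.73528898  0.04061947  1.32693005
  0.47633264] [-0.49140664  0.08489992 -0.48982307 -0.06672855  0.0728963  -0.0008546
  0.4957498 ]
```

```bash
python3 -m jog '[[[0.105,0.165,0],0.0],[[0.105,0.165,0],0.0],[[0.105,0.165,0],0.0],[[0.105,0.165,0],0.0],[[0.105,0.165,0],0.0],[[0.105,0.165,-0.1],0.0],[[0.105,0.165,-0.1],0.0],[[0.105,0.165,-0.1],0.0],[[0.105,0.165,-0.1],0.0]]'
```

```text
time_s: 1.73
ee_pos: [0.557, -0.1047, 0.1173]
orientation: [-3.139, -0.034, 0.015]
ft_force: [0.0, -0.9, -0.1]
opening: 0.05
```

```bash
python3 -m jog '[[[0.01,0.0,-0.04],0.02],[[0.01,0,-0.07],0.02],[[0.01,0.0,-0.09],0.02],[[0.01,0.0,-0.1],0.02],[[0.01,0.0,-0.108],0.02],[[0.01,0.0,-0.108],0.02],[[0.01,0.0,-0.108],0.02]]'; python3 - <<'E'
from h import *
for n in["scene","side"]:
    d=env.get_image(n); cv2.imwrite(f"pics/{n}1.png",cv2.resize(d["image"][80:320,160:480],None,fx=2,fy=2))
E
```

```text
time_s: 2.32
ee_pos: [0.572, -0.1057, 0.016]
orientation: [3.14, 0.064, 0.003]
ft_force: [0.5, 0.3, 1.0]
opening: 0.0498
```

View pics/side1.png

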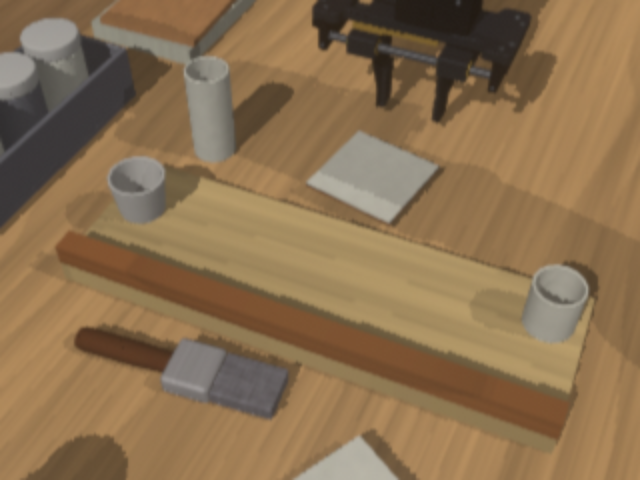

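```bash
python3 -m jog '[[[-0.003,0.015,-0.006],0],[[-0.003,0.03,-0.006],0],[[-0.003,0.038,-0.006],0],[[-0.003,0.045,-0.006],0],[[-0.003,0.052,-0.006],0],[[-0.003,0.059,-0.006],0],[[-0.003,0.066,-0.006],0],[[-0.003,0.073,-0.006],0],[[-0.003,0.076,-0.006],0],[[-0.003,0.076,-0.006],0]]'; python3 - <<'E'
from h import *
for n in["scene","side"]:
    d=env.get_image(n); cv2.imwrite(f"pics/{n}2.png",cv2.resize(d["image"][80:320,160:480],None,fx=2,fy=2))
E
```

```text
time_s: 3.25
ee_pos: [0.5678, -0.0289, 0.0086]
orientation: [3.141, 0.066, -0.0]
ft_force: [0.4, -1.2, -0.2]
opening: 0.0501
```

View pics/side2.png

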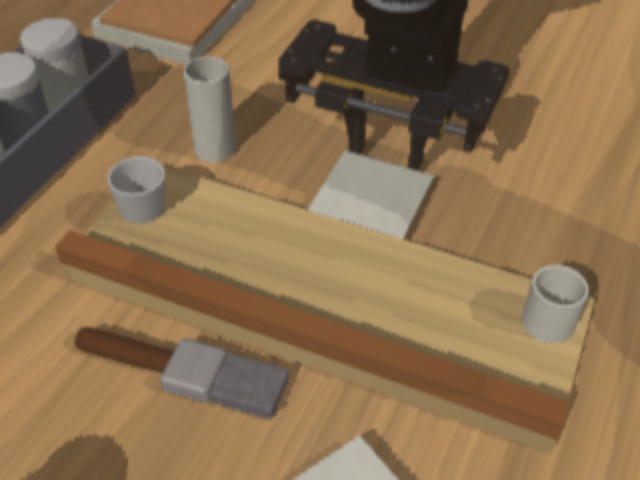

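View pics/scene2.png

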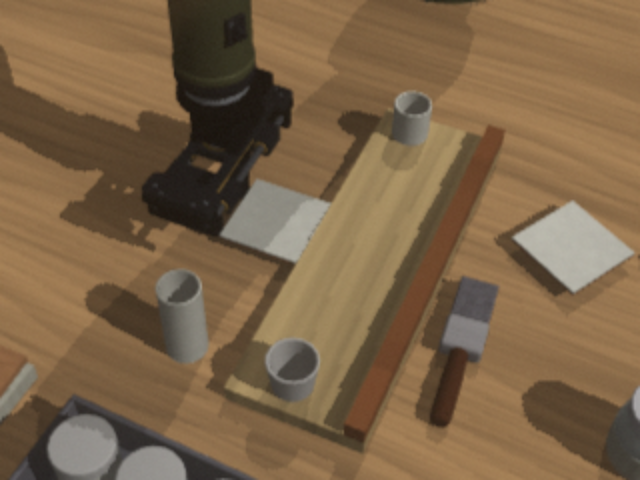

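The plaque is squared to the fingers and at, or just short of, the wall (side view about (375,195)). I press on gently to build up force.

```bash
python3 -m jog '[[[0,0.004,0],0],[[0,0.006,0],0],[[0,0.006,0],0],[[0,0.006,0],0]]';python3 -m jog '[[[0,0.003,0],0],[[0,0.003,0],0],[[0,0.003,0],0]]'
```

```text
time_s: 3.68
ee_pos: [0.5677, -0.0284, 0.0084]
orientation: [3.135, 0.06, -0.001]
ft_force: [0.5, -8.2, -0.2]
opening: 0.05
time_s: 3.93
ee_pos: [0.5677, -0.0282, 0.0085]
orientation: [3.132, 0.058, -0.002]
ft_force: [0.7, -13.0, 0.9]
opening: 0.0501
```

```bash
python3 -m jog '[[[0,0.0,0.002],0],[[0,0.0,0.004],0],[[0,0,0.006],0],[[0,0,0.008],0],[[0,0.0,0.010],0],[[0,0.001,0.012],0],[[0,0.001,0.014],0],[[0,0.001,0.014],0]]'; python3 - <<'E'
from h import *
for n in["scene","side"]:
    d=env.get_image(n); cv2.imwrite(f"pics/{n}3.png",cv2.resize(d["image"][80:320,160:480],None,fx=2,fy=2))
E
```

```text
time_s: 4.6
ee_pos: [0.5677, -0.0274, 0.0228]
orientation: [3.132, 0.058, -0.002]
ft_force: [-0.3, -13.9, 0.3]
opening: 0.0499
```

View pics/side3.png

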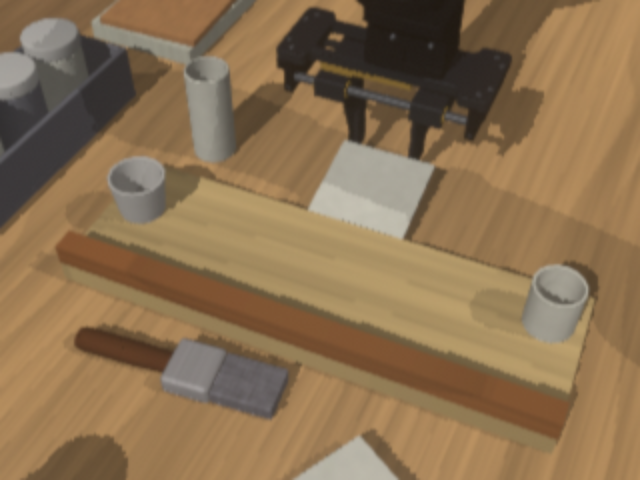

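View pics/scene3.png

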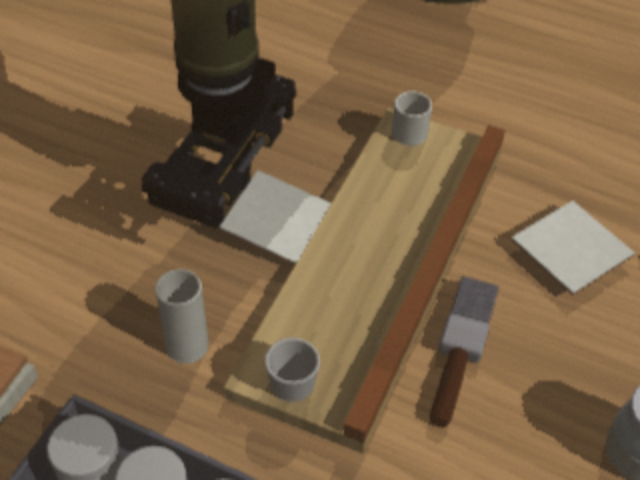

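```bash
python3 -m jog '[[[0,0.001,0.004],0],[[0,0.002,0.008],0],[[0,0.003,0.012],0],[[0,0.004,0.016],0],[[0,0.006,0.020],0],[[0,0.008,0.024],0],[[0,0.010,0.028],0],[[0,0.0125,0.032],0],[[0,0.0125,0.032],0]]'; python3 - <<'E'
from h import *
for n in["scene","side"]:
    d=env.get_image(n); cv2.imwrite(f"pics/{n}4.png",cv2.resize(d["image"][80:320,160:480],None,fx=2,fy=2))
    W=cloud(d).reshape(-1,3); q=W[(W[:,0]>.55)&(W[:,0]<.58)&(W[:,1]>-.05)&(W[:,1]<.08)&(W[:,2]<.1)]
    for a in np.arange(-.05,.08,.01):
        k=(q[:,1]>=a)&(q[:,1]<a+.01)
        if k.any(): print(n,round(a,3),np.round(np.median(q[k,2]),3),k.sum())
E
```

```text
time_s: 5.45
ee_pos: [0.5685, -0.0122, 0.0558]
orientation: [3.135, 0.058, 0.001]
ft_force: [-0.9, -8.1, 7.1]
opening: 0.0499
scene -0.05 -0.001 35
scene -0.04 0.0 29
scene -0.03 -0.0 29
scene -0.02 -0.001 18
scene -0.01 -0.001 19
scene 0.0 0.058 58
scene 0.01 0.051 73
scene 0.02 0.043 66
scene 0.03 0.036 66
scene 0.04 0.028 69
scene 0.05 0.021 67
scene 0.06 0.013 64
scene 0.07 0.019 35
side 0.0 0.058 89
side 0.01 0.051 116
side 0.02 0.044 112
side 0.03 0.036 116
side 0.04 0.028 109
side 0.05 0.021 113
side 0.06 0.015 70
side 0.07 0.02 43
```

View pics/side4.png

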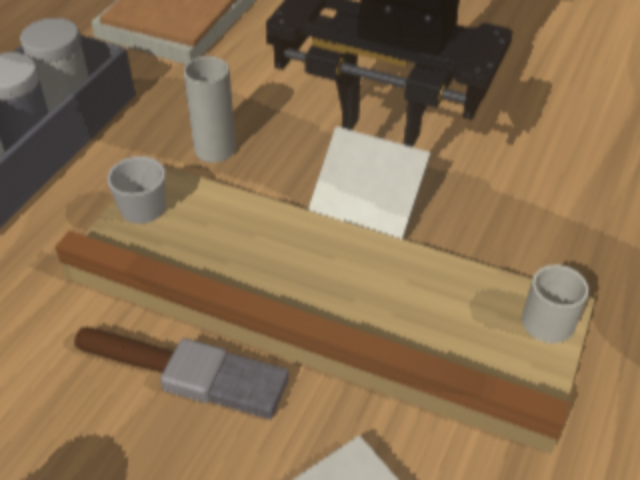

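```bash
python3 -m jog '[[[0,0.005,0.001],0],[[0,0.010,0.002],0],[[0,0.015,0.003],0],[[0,0.020,0.004],0],[[0,0.025,0.005],0],[[0,0.030,0.005],0],[[0,0.035,0.005],0],[[0,0.040,0.005],0],[[0,0.040,0.005],0]]'; python3 - <<'E'
from h import *
for n in["scene","side"]:
    d=env.get_image(n); cv2.imwrite(f"pics/{n}5.png",cv2.resize(d["image"][80:320,160:480],None,fx=2,fy=2))
    W=cloud(d).reshape(-1,3); q=W[(W[:,0]>.55)&(W[:,0]<.58)&(W[:,1]>-.05)&(W[:,1]<.08)&(W[:,2]<.11)]
    for a in np.arange(0,.08,.01):
        k=(q[:,1]>=a)&(q[:,1]<a+.01)
        if k.any(): print(n,round(a,3),np.round(np.median(q[k,2]),3),k.sum())
E
```

```text
time_s: 6.3
ee_pos: [0.5708, 0.0185, 0.0656]
orientation: [3.121, 0.053, 0.005]
ft_force: [-5.0, -19.3, 30.3]
opening: 0.0503
scene 0.0 0.0 48
scene 0.01 -0.0 42
scene 0.02 -0.0 25
scene 0.03 0.081 33
scene 0.04 0.074 101
scene 0.05 0.05 100
scene 0.06 0.025 99
scene 0.07 0.019 40
side 0.04 0.087 28
side 0.05 0.07 338
side 0.06 0.034 289
side 0.07 0.02 46
```

View pics/side5.png

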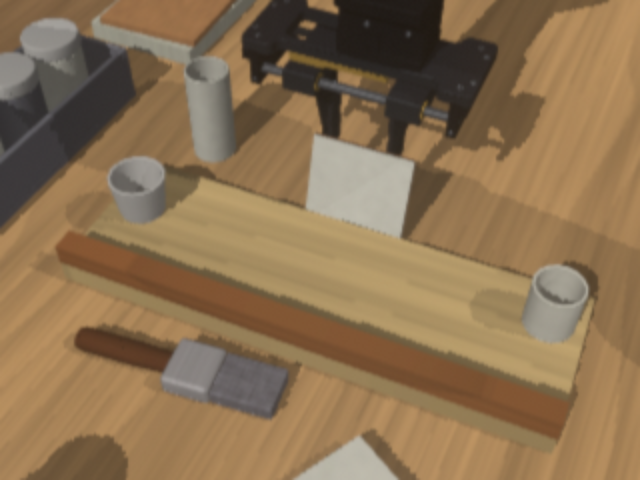

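```bash
python3 -m jog '[[[0,-0.002,0.004],0],[[0,-0.002,0.008],0],[[0,-0.001,0.012],0],[[0,0.000,0.012],0]]'; python3 -m jog '[[[0,0.004,0],0],[[0,0.008,0.0],0],[[0,0.012,0],0],[[0,0.012,0],0]]';  python3 - <<'E'
from h import *
for n in["scene","side"]:
    d=env.get_image(n); cv2.imwrite(f"pics/{n}6.png",cv2.resize(d["image"][80:320,160:480],None,fx=2,fy=2))
    W=cloud(d).reshape(-1,3); q=W[(W[:,0]>.55)&(W[:,0]<.58)&(W[:,1]>-.05)&(W[:,1]<.08)&(W[:,2]<.11)]
    for a in np.arange(0.02,.08,.01):
        k=(q[:,1]>=a)&(q[:,1]<a+.01)
        if k.any(): print(n,round(a,3),np.round(np.median(q[k,2]),3),k.sum())
E
```

```text
time_s: 6.73
ee_pos: [0.5681, 0.034, 0.0721]
orientation: [-3.14, -0.066, -0.001]
ft_force: [-0.8, -0.1, 0.1]
opening: 0.0499
time_s: 7.07
ee_pos: [0.5676, 0.0468, 0.0714]
orientation: [-3.14, -0.068, 0.0]
ft_force: [0.2, 0.5, 0.1]
opening: 0.05
scene 0.02 -0.0 51
scene 0.03 -0.0 49
scene 0.04 -0.0 21
scene 0.05 0.076 2
scene 0.06 0.083 35
scene 0.07 0.059 178
side 0.06 0.083 4
side 0.07 0.056 554
```

View pics/side6.png

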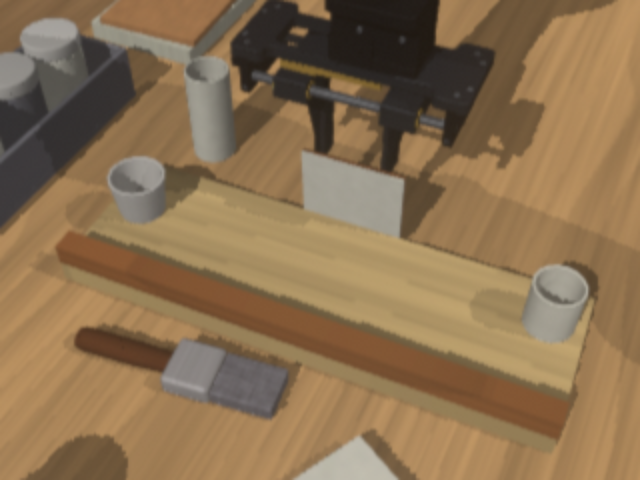

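Side view shows the plaque upright against the board's edge (face around (352,195)). Now I tip it over.

```bash
python3 -m jog '[[[0,0.003,-0.008],0],[[0,0.008,-0.010],0],[[0,0.013,-0.010],0],[[0,0.019,-0.010],0],[[0,0.025,-0.010],0],[[0,0.031,-0.010],0],[[0,0.036,-0.010],0],[[0,0.036,-0.010],0]]';  python3 - <<'E'
from h import *
for n in["scene","side"]:
    d=env.get_image(n); cv2.imwrite(f"pics/{n}7.png",cv2.resize(d["image"][80:320,160:480],None,fx=2,fy=2))
E
```

```text
time_s: 7.83
ee_pos: [0.5678, 0.0831, 0.0618]
orientation: [-3.14, -0.068, -0.001]
ft_force: [-0.2, -0.3, -1.2]
opening: 0.0501
```

View pics/side7.png

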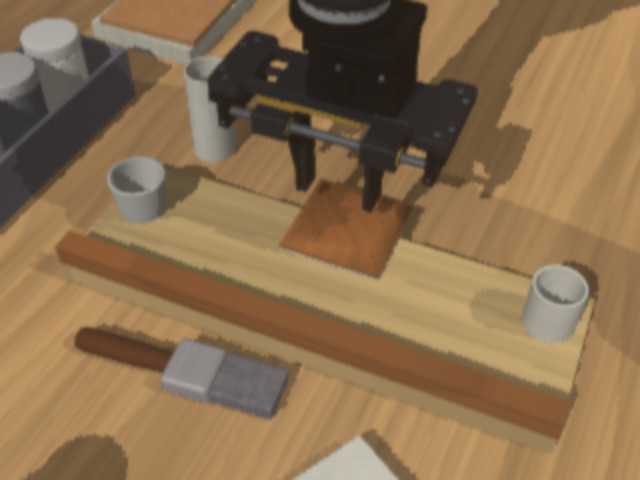

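View pics/scene7.png

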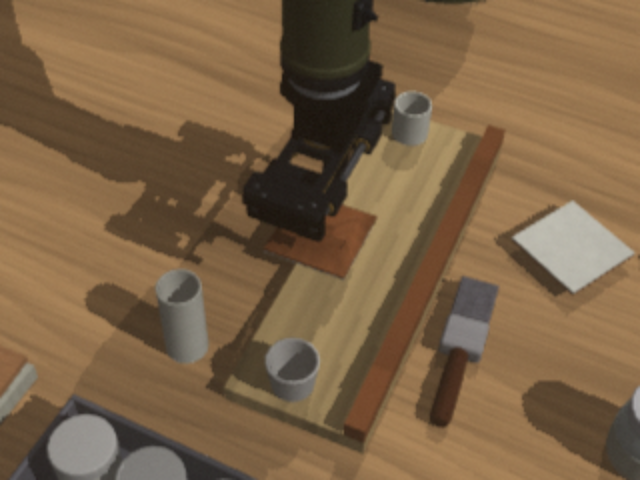

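It turned over: bare face up, lying on the board near the open edge (side view (350,228)). I back off to get behind it and measure.

```bash
python3 -m jog '[[[0,-0.01,0.01],0],[[0,-0.04,0.01],0],[[0,-0.07,0.01],0],[[0,-0.09,0.01],0],[[0,-0.09,0.01],0],[[0,-0.09,0.01],0]]';  python3 - <<'E'
from h import *
for n in["scene","side"]:
    d=env.get_image(n); cv2.imwrite(f"pics/{n}8.png",cv2.resize(d["image"][80:320,160:480],None,fx=2,fy=2))
    W=cloud(d); I=d["image"].astype(int)
    H=W[...,2]; m=(H>.021)&(H<.05)&(W[...,1]>.02)&(W[...,1]<.19)&(W[...,0]>.45)&(W[...,0]<.68)
    print(n,rect(W,m),np.round(cv2.boxPoints(rect(W,m))).tolist())
    m&=abs(H-.038)<.002;print("top",rect(W,m),np.round(cv2.boxPoints(rect(W,m))).tolist())
E
```

```text
time_s: 8.43
ee_pos: [0.5679, -0.0112, 0.0715]
orientation: [3.14, 0.058, -0.0]
ft_force: [0.3, 1.3, 0.8]
opening: 0.0501
scene ((565.3377685546875, 112.68675231933594), (228.83448791503906, 154.26100158691406), 0.43067458271980286) [[450.0, 189.0], [452.0, 35.0], [680.0, 36.0], [679.0, 191.0]]
top ((561.3473510742188, 82.36712646484375), (71.06743621826172, 72.44707489013672), 2.373347043991089) [[524.0, 117.0], [527.0, 45.0], [598.0, 48.0], [595.0, 120.0]]
side ((563.2581787109375, 110.02204895019531), (153.317138671875, 228.3539581298828), 87.9918441772461) [[446.0, 37.0], [675.0, 29.0], [680.0, 183.0], [452.0, 191.0]]
top ((536.35498046875, 126.21456146240234), (89.50608825683594, 188.3632049560547), 27.527446746826172) [[453.0, 189.0], [540.0, 22.0], [620.0, 63.0], [533.0, 230.0]]
```

View pics/side8.png

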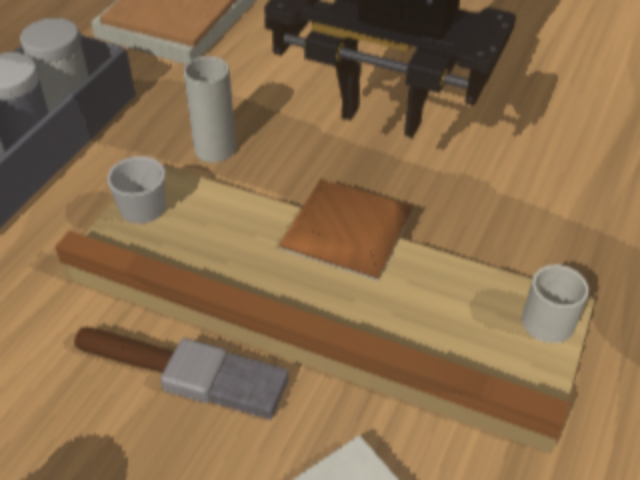

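```bash
python3 -m jog '[[[-0.006,0,-0.03],0.004],[[-0.006,0,-0.05],0.004],[[-0.006,0,-0.056],0.004],[[-0.006,0.015,-0.056],0.004],[[-0.006,0.028,-0.056],0.004],[[-0.006,0.034,-0.056],0.004],[[-0.006,0.039,-0.056],0.004],[[-0.006,0.044,-0.056],0.004],[[-0.006,0.049,-0.056],0.004],[[-0.006,0.049,-0.056],0.004]]'
```

```text
time_s: 9.37
ee_pos: [0.5622, 0.0411, 0.016]
orientation: [-3.14, -0.072, -0.001]
ft_force: [0.4, 0.2, 0.2]
opening: 0.0505
```

```bash
python3 - <<'E'
from h import *
for n in["scene","side"]:
    d=env.get_image(n); cv2.imwrite(f"pics/{n}9.png",cv2.resize(d["image"][80:320,160:480],None,fx=2,fy=2))
E
```

```text
(no output)
```

View pics/side9.png

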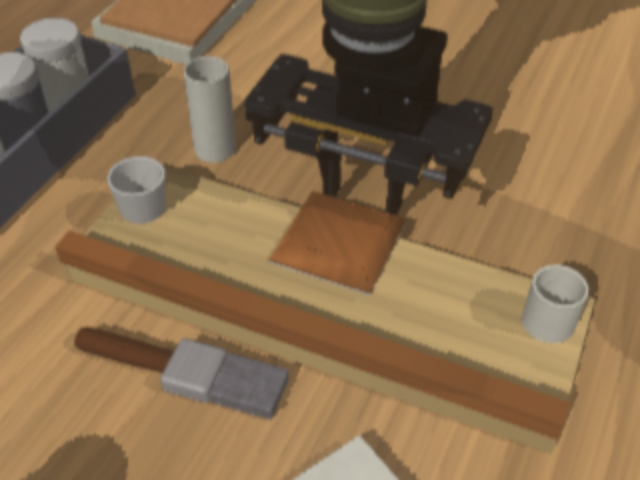

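It slides with the fingers, still square (side view (340,240)). I go on to just before the fingers meet the board, then raise the tips above the board's top.

```bash
python3 -m jog '[[[0,0.005,0],0],[[0,0.010,0],0],[[0,0.015,0],0],[[0,0.015,0],0],[[0,0.009,0],0],[[0,0.009,0.007],0],[[0,0.009,0.007],0],[[0,0.009,0.007],0]]'
```

```text
time_s: 10.13
ee_pos: [0.5625, 0.0486, 0.0233]
orientation: [3.141, 0.069, 0.002]
ft_force: [0.1, 0.0, -0.4]
opening: 0.0502
```

```bash
python3 -m jog '[[[0,0.005,-0.001],0],[[0,0.010,-0.001],0],[[0,0.015,-0.001],0],[[0,0.020,-0.001],0],[[0,0.025,-0.001],0],[[0,0.029,-0.001],0],[[0,0.033,-0.001],0],[[0,0.037,-0.001],0],[[0,0.040,-0.001],0],[[0,0.040,-0.001],0]]'; python3 - <<'E'
from h import *
for n in["scene","side"]:
    d=env.get_image(n); cv2.imwrite(f"pics/{n}10.png",cv2.resize(d["image"][80:320,160:480],None,fx=2,fy=2))
E
```

```text
time_s: 10.97
ee_pos: [0.5618, 0.0901, 0.0216]
orientation: [-3.14, -0.072, -0.0]
ft_force: [-0.1, 0.1, 0.3]
opening: 0.05
```

View pics/side10.png

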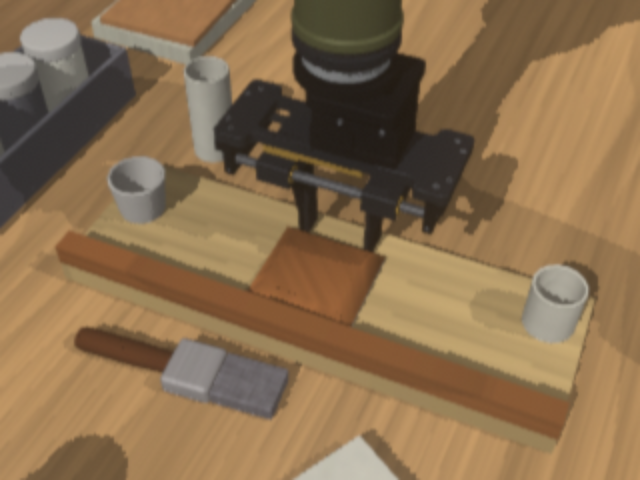

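View pics/scene10.png

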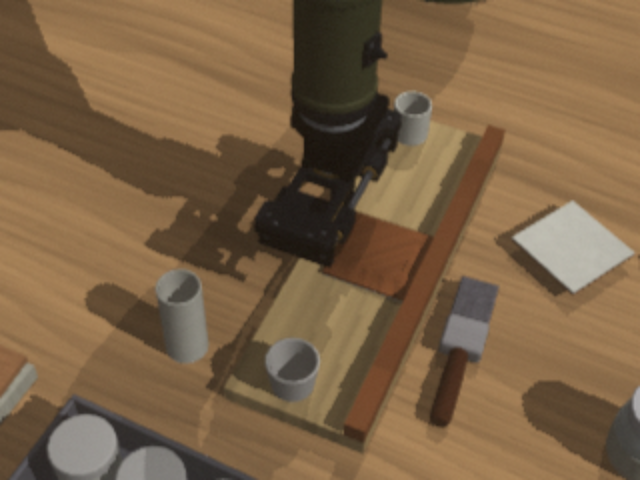

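Nearly at the rail (side view, front edge around (305,305)). I press the last millimetres and watch the force.

```bash
python3 -m jog '[[[0,0.002,0],0],[[0,0.004,0],0],[[0,0.006,0],0],[[0,0.006,0],0],[[0,0.006,0],0]]'
```

```text
time_s: 11.48
ee_pos: [0.5618, 0.0915, 0.0215]
orientation: [3.136, 0.067, -0.002]
ft_force: [-0.4, -6.6, 2.3]
opening: 0.0501
```

```bash
python3 -m jog '[[[0,0.002,0],0],[[0,0.002,0],0],[[0,0.002,0],0]]'; python3 -m jog '[[[0,-0.010,0],0],[[0,-0.020,0.0],0],[[0,-0.05,0.03],0],[[0,-0.08,0.06],0],[[0,-0.12,0.1],0],[[0,-0.16,0.1],0],[[0,-0.2,0.1],0],[[0,-0.2,0.1],0],[[0,-0.2,0.1],0],[[0,-0.2,0.1],0]]'; python3 - <<'E'
from h import *
for n in["scene","side"]:
    d=env.get_image(n); cv2.imwrite(f"pics/{n}11.png",cv2.resize(d["image"][80:320,160:480],None,fx=2,fy=2))
    W=cloud(d); H=W[...,2]
    a=np.radians(2.35); q=W.reshape(-1,3); q=q[~np.isnan(q).any(1)]
    q=q-[.568,.194,0]; U=q[:,0]*np.cos(a)+q[:,1]*np.sin(a); N=-q[:,0]*np.sin(a)+q[:,1]*np.cos(a)
    k=(abs(U)<.09)&(N>-.12)&(N<-.002)&(q[:,2]>.0225)&(q[:,2]<.045)
    P=np.stack([U[k],N[k]],1).astype(np.float32)*1000
    print(n,P.min(0),P.max(0),"all",cv2.minAreaRect(P)); kk=k&(q[:,2]>.036)&(N<-.004); P=np.stack([U[kk],N[kk]],1).astype(np.float32)*1000; print("face",P.min(0),P.max(0),cv2.minAreaRect(P),np.median(q[kk,2]))
    w=W.reshape(-1,3)
    for nm,(x,y,R,z0) in dict(stub=(.376,.105,.04,.04),cup=(.735,.138,.04,.037),tube=(.731,.02,.04,.09)).items():
        g=w[(np.hypot(w[:,0]-x,w[:,1]-y)<R)&(w[:,2]>z0)&(w[:,2]<.1)]
        print(nm,np.round((g.min(0)+g.max(0))/2,3))
E
```

```text
time_s: 11.73
ee_pos: [0.5618, 0.0916, 0.0215]
orientation: [3.134, 0.066, -0.002]
ft_force: [-2.3, -9.1, 2.7]
opening: 0.0501
time_s: 12.57
ee_pos: [0.5616, -0.1035, 0.1214]
orientation: [-3.14, -0.067, -0.0]
ft_force: [-0.6, 1.1, -0.1]
opening: 0.0498
scene [ -88.68502 -118.62037] [88.447655  -2.0894732] all ((-0.12195587158203125, -60.338417053222656), (116.50483703613281, 177.12266540527344), 89.96495056152344)
face [-45.025093 -80.60063 ] [28.21916 -8.20065] ((-8.495040893554688, -44.736324310302734), (73.21630859375, 72.28276062011719), 0.6853436231613159) 0.03782805829296015
stub [0.375 0.105 0.054]
cup [0.735 0.137 0.05 ]
tube [0.731 0.02  0.094]
side [ -86.76562 -116.64829] [89.71833   -2.0109046] all ((1.6739425659179688, -59.28830337524414), (114.38906860351562, 176.45411682128906), 89.78655242919922)
face [-45.72856 -79.16011] [25.155554 -8.275834] ((-10.236709594726562, -43.6693229675293), (70.85021209716797, 70.83985137939453), 0.17557896673679352) 0.03810841335332729
stub [0.376 0.105 0.054]
cup [0.735 0.137 0.05 ]
tube [0.732 0.019 0.093]
```

View pics/side11.png

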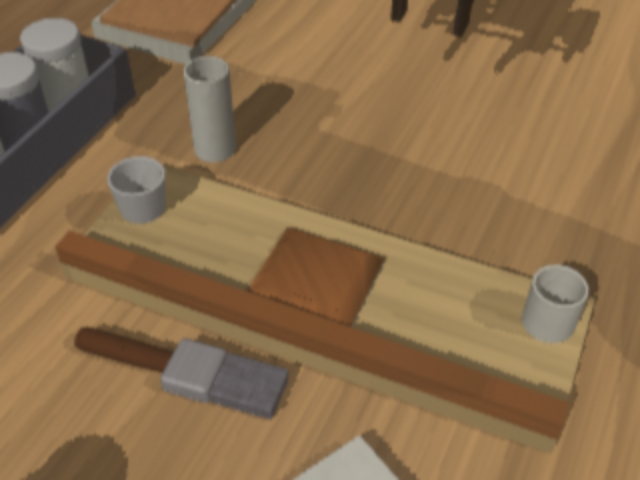

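View pics/scene11.png

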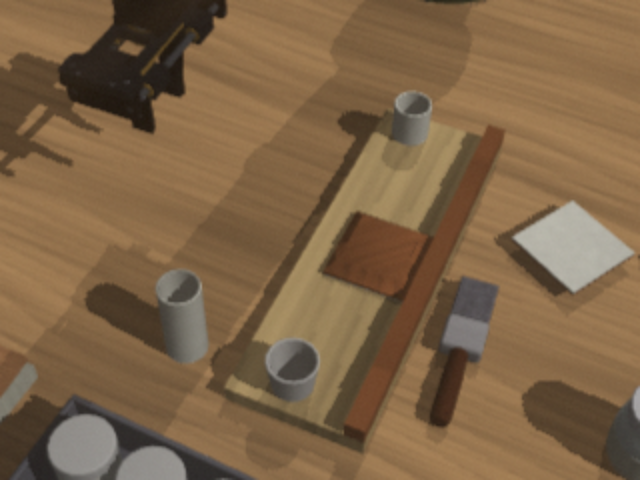

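The plaque lies bare face up against the rail. Its centre is 44 mm from the rail face, where contact gives 45 mm, and it is within 0.7° of square. I'll hand it in.

```bash
python3 -c "
from rig import env
print(env.sense()['time_s']); print(env.finish_job())"
```

```text
12.6667
the job is handed in; nothing more can be done
None
```

The plaque is on the board, bare bevelled face up and square against the rail, and I handed the job in at 12.7 s.

I pushed it with two part-open fingers, without pinching or lifting it clear. They pressed it against the board's open edge, raised its near side by friction until it stood on edge, and toppled it onto the board. I then pushed it across to the rail, ending with about 9 N.

**Last checks, robot clear of everything:**
- **Plaque:** The face is level at 38 mm. Its centre is 44–45 mm from the rail's inner face, and contact would be 45 mm. It is within about 0.2–0.7° of square.
- **Bystanders:** The stub, cup and tube are within 1 mm of where they started. The brush I judged only from the pictures, where it looks unmoved.

**What didn't go cleanly:**
- **Force peak while tipping:** At about 68° of tilt, with the fingertip on the plaque, the wrist force reached roughly 36 N. I raised the fingers, and the plaque came upright.
- **Outline measurement:** My measurement of the plaque's whole outline at the end was no use, because it picked up other parts of the scene. The position and squareness above come from the top face only.

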